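Close the gel tank: hook the lid's lip under the ledge and click it home

ROBOT

A 6-joint arm with a two-finger parallel gripper is mounted at the origin on the work surface. World frame = base frame: x ahead of the robot, y to its left, z up, the work surface at z = 0. Lengths are in m, angles in rad, forces in N, time in s.
With the tool pointing down it reaches from about 0.25 to 0.775 m from the base axis. Payload 4 kg.
Tool frame: the origin (TCP) lies at the very end of the fingers, on their centre line; the grasp point (between the pads) lies r.grip_depth behind it (r.grip_depth is the distance from the TCP to the grasp point, in m); z points along the fingers, y is the direction in which the jaws open and shut (so a half turn about z gives the same grasp; the last joint's range is limited). The gripper opens to 94 mm and grips with 3 to 60 N. Pads are 16 mm wide; open, the fingers measure 119 mm over their backs; the gripper's body (75 mm by 177 mm) begins 78 mm behind the grasp point.
Start: joints at [-0.103, 0.087, 1.371, -0, 1.684, -0.103], TCP at [0.55, -0, 0.206] pointing down, gripper open.
Joint ranges: [-3.1, 3.1], [-0.76, 2.03], [0.27, 2.55], [-1.08, 4.22], [0.17, 2.65], [-2.57, 2.57]. Speed limits (rad/s): [2.79, 2.79, 3.14, 3.14, 3.14, 3.14].

INTERFACE

Orientations are given as a unit quaternion [x, y, z, w].
In Python, from plant import r, vision, job_done gives the robot as it stands.
- The arm moves only by the tool arm_command, never from a script. Its argument "rows" is a list of rows, each a list of 6 numbers: the shift along the tool's x, y, z in m, then the turn, a rotation vector about the tool's x, y, z in degrees. In form: [[tx, ty, tz, ax, ay, az], ...]. A call has 1 to 10 rows; each row is the pose to reach, as a shift and turn from the pose commanded when the call began, along the tool's axes at that moment; what a row does not reach only later rows make up. A row lasts 1/10 s, in which the tool goes at most 50 mm and 8.59 degrees, less where a joint would pass 70% of its speed; a pose out of reach is approached as far as the arm can. A call with a gripper value outside its range is refused whole. "gripper" is the closure, from 0 (fully open) to 1 (shut), set as the call begins (left out, the last holds). The fingers move at their own pace and stop on an object; "newtons" is the grip in N (left out, the last holds). Time passes only in rows, so rows that repeat a pose let the fingers close. It gives the time, the measured TCP pose, the force and the opening at its end, in the units of the state.
- r.get_obs(): the state, without advancing time (a new reading comes with each control period).
- vision.grab_frame(name): name is "scene" or "side" or "wrist"; returns a dict with "color" (384x512x3 uint8, blue, green, red), "K" (3x3 intrinsics, pixels), "position" and "orientation" of the camera in the world. Camera axes: x right, y up, looking along -z (the intrinsics and any distortion apply to the point x, -y, -z); pixel columns grow to the right and rows downward; lengths in m; the calibration is good to about 2 mm. A picture is of the moment at which its call begins. There is no depth.
- job_done(): hands the job in, once; it reports no verdict.
The state is a dict: "t": time; "qpos": joint angles; "joint_velocities": joint speeds; "effort": joint torques, N m; "tcp_pos": TCP position; "tcp_rot": TCP orientation; "wrist_force": force on the tool from outside, world axes, zero at the start; "torque": the same for the moment, N m; "finger_gap": finger opening in m.
Only numpy, scipy, OpenCV 4.12 (cv2) and the standard library are available. Lean on these libraries where they do the work, as an engineer would, in place of code of your own. Each camera call takes 0.05 s, during which the arm holds its last target. There are 200 camera calls.

TASK

Put the lid on the gel tank: keeping it tilted, hook its lip under the ledge of the white frame, then swing the other edge down past the sprung roller until the lid lies flat and fully home, and let go. Be gentle: draw the lip against the back stop behind the ledge with no more than about 10 N and never force the lid with more than about 30 N, and leave the other things on the bench where they are.

Things in the scene. Friction and masses are not known exactly. Their poses are not given: they have to be found in the camera images.
- tank: Open grey gel tank fixed to the bench, 250 (x) x 140 (y) x 60 mm high; origin at the centre of its underside, x along its length. On its rim lies a white lid frame, clamped by hand up to 20 mm either way from the middle along x: its true place is not reported and must be felt or seen. It does not shift under gentle forces.
- deck_mid (a point): Fixed on the tank's axis, 66 mm up, at the level of the frame's deck on which the lid rests; axes as the tank. Deck: a wide strip from x = -86 to -8 mm at the -x end, narrow strips on the other sides, a window between. Side walls stand 8 mm above it, inner faces at y = +-58 mm. These x values are for a frame in the middle: add its unknown shift of up to 20 mm.
- ledge_usual (a point): Where the lip of the ledge would be (deck level) if the frame were in the middle; really up to 20 mm off in x. The ledge runs along y across the frame's -x end: underside 10 mm, top 16 mm above the deck. The slot under it opens to +x and ends 12 mm further to -x at a solid back stop that cracks above 12 N. Axes as the tank.
- roller_usual (a point): Foot of the frame's +x wall (inner face, 10 mm high, 152.5 mm from the back stop) if the frame were in the middle; really up to 20 mm off in x. At y = 0 a steel roller, 20 mm thick, 44 mm long, axis 11.5 mm above the deck, stands 4.5 mm proud of the wall. Sprung to -x: 2.1 N plus 0.3 N/mm, gives 10 mm. The lid's edge pushes it aside (3 to 10 N down) and it snaps back over the edge.
- lid_handle (a point): Centre of the handle of the loose grey lid (180 to 290 g), flat on the bench, right way up. Handle: block 18 (x) x 44 (y) x 44 mm high on the plate; this point is 28 mm above the lid's underside, 87 mm from the lip's tip, 63 mm from the other end. x points from the lip to the other end, z up; seated, the lid's x lies along the tank's x, lip at the tank's -x end.
- lid_lip (a point): Middle of the lower edge of the lip's tip. The lip is 4 mm thick, 90 mm wide (y), 16 mm long, flush with the underside of the lid's plate, 134 (x) x 110 (y) x 6 mm; 150 mm long in all, 2.5 mm less than the frame's clear length. Axes as lid_handle.
- lid_far (a point): Middle of the lower edge of the lid's other end, 150 mm from the lip's tip. Axes as lid_handle.
- beaker_mid (a point): Bystander: white beaker, 70 mm across, 90 mm high; point half-way up.
- pen_mid (a point): Bystander: blue pen lying down, 12 mm thick, 130 mm long; its centre.
- rack_mid (a point): Bystander: blue tube rack with tubes, 200 x 110 x 60 mm; point 25 mm above the bench.
Not all that is in view belongs to the job. What is shaped like the part that bears lid_handle but brown, green or turquoise is not meant.

How it is judged:
By the outcome, as a careful person would: the job done as asked, in the order asked, and still so for the second after the job is handed in, with the robot touching nothing.
It also fails if it takes over 72 s, if anything falls off the work surface, if the arm or the gripper's body presses on something with over 40 N, if the wrist force passes 120 N, or if a joint passes its speed limit or range.

## Working session

There is one attempt and no reset: what is moved stays moved. The work goes in short steps, Python scripts to look and compute and a tool call to move; the robot and the scene stay as the last step left them, time stands still between calls to the robot, and variables do not carry over. Pictures are saved under pics/ and viewed, about 8 in all and at most 12, crops included, and the job is handed in when it is done.

Besides the shell and the picture viewer there is one more tool, called after ">>>" as name(argument=value, ...) on one line, values as JSON. arm_command: Moves the arm, as the interface text tells. Its arguments: {"type":"object","properties":{"rows":{"type":"array"},"gripper":{"type":"number"},"newtons":{"type":"number"}},"required":["rows"]}

```bash
mkdir -p pics; ls; cat > h.py <<'E'
import numpy as np, cv2
from scipy.spatial.transform import Rotation as R
from plant import r, vision, job_done
def grab(n,save=None):
    f=vision.grab_frame(n)
    if save: np.savez('pics/%s.npz'%save,color=f['color'],K=f['K'],p=f['position'],q=f['orientation'],d=np.array(f.get('distortion',0)))
    return f
def ld(s):
    z=np.load('pics/%s.npz'%s); return dict(color=z['color'],K=z['K'],position=z['p'],orientation=z['q'])
def ray(f,u,v):
    K=np.array(f['K']); d=np.array([(u-K[0,2])/K[0,0],-(v-K[1,2])/K[1,1],-1.])
    return np.array(f['position']),R.from_quat(f['orientation']).apply(d)
def atz(f,u,v,z):
    p,d=ray(f,u,v); return p+d*(z-p[2])/d[2]
def proj(f,P):
    c=R.from_quat(f['orientation']).inv().apply(np.atleast_2d(P)-np.array(f['position']))
    K=np.array(f['K']); return np.c_[K[0,2]+K[0,0]*c[:,0]/-c[:,2],K[1,2]-K[1,1]*c[:,1]/-c[:,2]]
E
python3 - <<'E'
from h import *
ims=[]
for n in ['scene','side']:
    f=grab(n,n+'0'); print(n,[k for k in f],f['K'],f['position'],f['orientation']); ims.append(f['color'])
f=grab('wrist','wrist0');print(f['K'],f['position'],f['orientation'])
cv2.imwrite('pics/a.png',cv2.resize(ims[0],(800,600),interpolation=cv2.INTER_CUBIC))
cv2.imwrite('pics/b.png',cv2.resize(ims[1],(800,600),interpolation=cv2.INTER_CUBIC))
print(r.get_obs(),r.grip_depth)
E
```

```text
pics
scene ['color', 'K', 'position', 'orientation'] [[450.64719711   0.         254.14316561]
 [  0.         450.64719711 187.80141048]
 [  0.           0.           1.        ]] [ 1.12432107 -0.83651256  0.73260139] [0.46058895 0.12636412 0.24823236 0.84277555]
side ['color', 'K', 'position', 'orientation'] [[371.15624172   0.         250.3406289 ]
 [  0.         371.15624172 187.38632697]
 [  0.           0.           1.        ]] [ 0.28695448 -0.79346542  0.70541237] [ 0.44191737 -0.07802701 -0.15493045  0.8801235 ]
[[319.60960739   0.         257.33515476]
 [  0.         319.60960739 190.70082818]
 [  0.           0.           1.        ]] [0.54948413 0.0797844  0.38436682] [-1.38202933e-01  1.67946581e-03 -6.81487875e-04  9.90402274e-01]
{'t': 0.15, 'qpos': array([-1.03110206e-01,  8.78176925e-02,  1.37186873e+00, -2.66234274e-05,
        1.68358184e+00, -1.03120414e-01]), 'joint_velocities': array([ 0.0011579 , -0.00137464, -0.00355068,  0.00073618, -0.00156112,
        0.00112114]), 'effort': array([ 1.24418581e-03, -3.40636396e+01, -3.02795255e+01,  7.18983379e-02,
        3.04441026e-02, -1.11468453e-04]), 'tcp_pos': array([5.49597043e-01, 2.21387339e-05, 2.04574765e-01]), 'tcp_rot': array([ 7.07103976e-01,  7.07109090e-01, -5.38556583e-04, -6.41905939e-04]), 'wrist_force': array([0.60750371, 1.25968996, 1.10472288]), 'torque': array([0.01321276, 0.01050997, 0.00820523]), 'finger_gap': 0.09386720928467716} 0.0188
```

View pics/a.png

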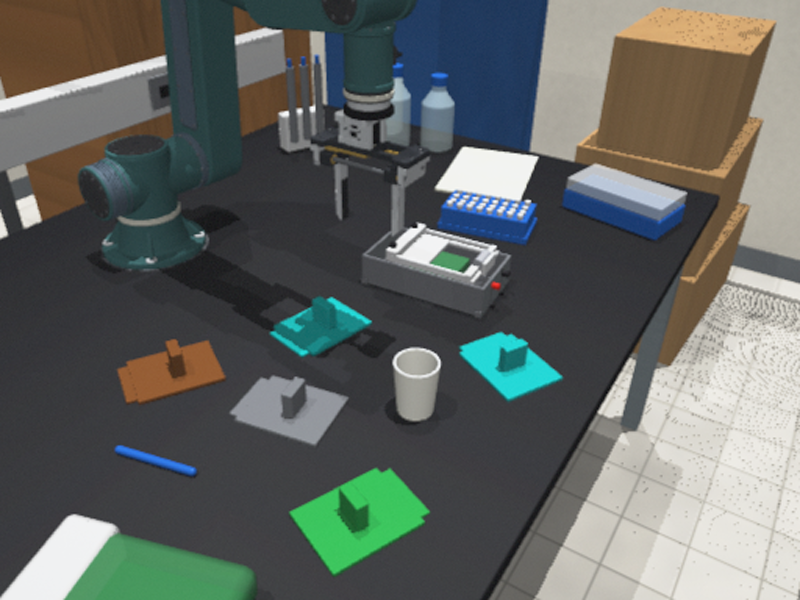

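View pics/b.png

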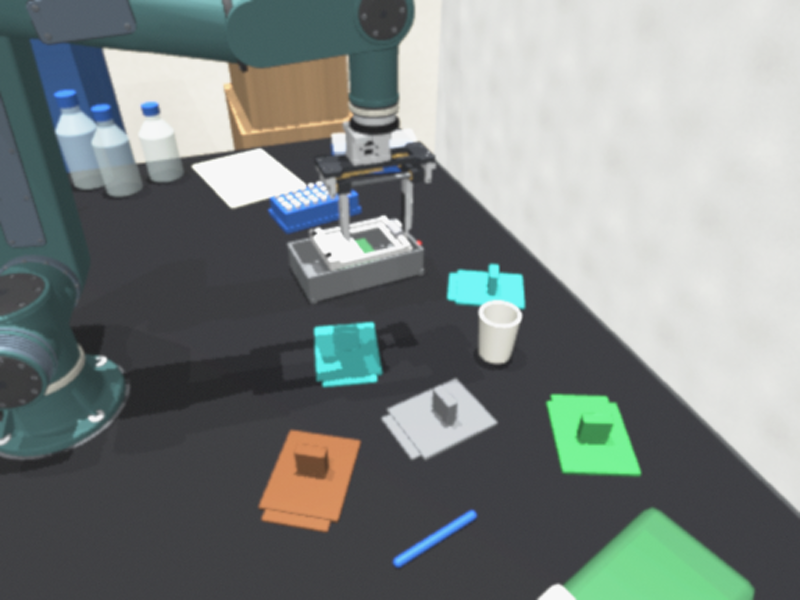

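Candidates in scene view (800x600): brown (175,365), turquoise (320,320) and (510,360), green (360,515), grey (290,405). The description says grey, so I take (290,405), which is (440,415) in the side view. Next, a close crop of it and the tank.

```bash
python3 - <<'E'
from h import *
def crop(s,u0,v0,w,h,W,H):
    return cv2.resize(ld(s)['color'][v0:v0+h,u0:u0+w],(W,H),interpolation=cv2.INTER_CUBIC)
# lid scene: 80x60 @5 ; side 80x60@5
a=crop('scene0',146,232,80,60,400,300); b=crop('side0',240,236,80,60,400,300)
c=crop('scene0',228,138,100,75,400,300); d=crop('side0',180,134,96,72,400,300)
cv2.imwrite('pics/c.png',np.vstack([np.hstack([a,b]),np.hstack([c,d])]))
cv2.imwrite('pics/w.png',ld('wrist0')['color'])
E
```

```text
(no output)
```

View pics/c.png

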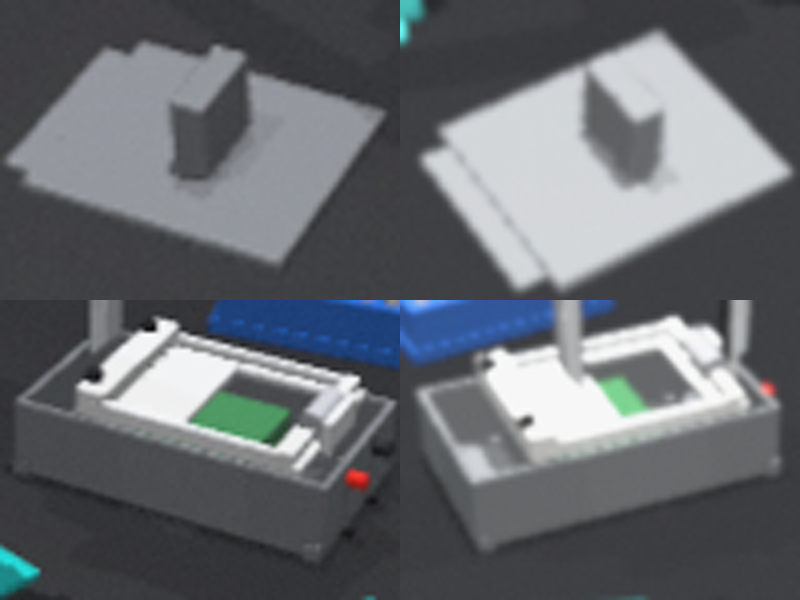

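View pics/w.png

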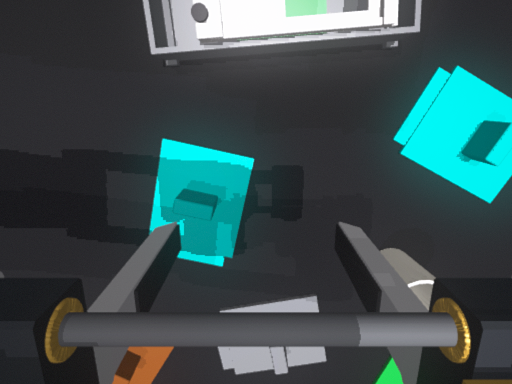

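```bash
cat > fit.py <<'E'
from h import *
from scipy.optimize import least_squares
S,D=ld('scene0'),ld('side0')
def up(px,u0,v0,s,ox=0,oy=0):
    px=np.array(px,float)-[ox,oy]; return (px+.5)/s-.5+[u0,v0]
def fit(model,obs,x0):
    def pts(p):
        c,s=np.cos(p[2]),np.sin(p[2]); M=np.array(model); return np.c_[p[0]+c*M[:,0]-s*M[:,1],p[1]+s*M[:,0]+c*M[:,1],M[:,2]]
    def res(p):
        P=pts(p); return np.concatenate([(proj(f,P[i])-o) .ravel() for f,i,o in obs])
    o=least_squares(res,x0); return o.x,res(o.x).reshape(-1,2).round(1).tolist()
if __name__=='__main__':
    # lid: model pts rel. handle; far(+x) corners, lip
    h=.006; M=[[.063,.055,h],[.063,-.055,h],[-.071,-.055,h],[-.071,.055,h],[-.087,-.045,.004],[-.087,.045,.004]]
    a=up([[385,112],[280,265],[22,183],[140,42],[5,162],[107,50]],146,232,5)
    b=up([[658,30],[792,173],[560,290],[438,130],[522,290],[420,158]],240,236,5,400)
    i=[0,1,2,3,4,5]
    for ob in ([(S,i,a),(D,i,b)],[(S,i,a)],[(D,i,b)]):
        best=None
        for y0 in (-1,0,1):
            x=fit(M,ob,[.6,-.35,y0]); 
            if best is None or np.abs(x[1]).sum()<np.abs(best[1]).sum(): best=x
        print('lid',best)
    T=[[-.125,-.07,.06],[.125,-.07,.06],[.125,.07,.06],[-.125,.07,.06],[-.125,-.07,0],[.125,-.07,0]]
    a=up([[18,401],[327,487],[395,402],[15,470],[312,557]],228,138,4,0,300); ia=[0,1,2,4,5]
    # side view: left rim corner=(-,+), front=(-,-), right=(+,-)
    b=up([[417,390],[487,478],[778,408],[487,548],[778,475]],180,134,400/96,400,300); ib=[3,0,1,4,5]
    for k in ([(S,ia,a)],[(D,ib,b)],[(S,ia,a),(D,ib,b)]):
        t=fit(T,k,[.6,.1,0]); print('tank',t)
    t=t[0]; np.save('tank.npy',t)
    c,s=np.cos(t[2]),np.sin(t[2])
    def intank(f,uv,z):
        for u,v in uv:
            d=atz(f,u,v,z)[:2]-t[:2]; print((1e3*np.array([c*d[0]+s*d[1],-s*d[0]+c*d[1]])).round(1))
    print('strip edge scene/side'); intank(S,up([[232,372],[190,424]],228,138,4,0,300),.066); intank(D,up([[590,378],[622,412]],180,134,400/96,400,300),.066)
    print('ledge top edge scene'); intank(S,up([[178,325],[105,398]],228,138,4,0,300),.082)
E
python3 fit.py
```

```text
lid (array([ 0.57599292, -0.2392901 ,  0.18576509]), [[-0.1, 0.0], [-0.1, -0.1], [-0.3, 0.2], [0.3, 0.2], [-0.3, 0.4], [-0.7, 0.0], [0.2, 0.2], [-0.1, -0.5], [0.2, -0.8], [0.3, -0.2], [-0.5, -0.4], [0.3, -0.0]])
lid (array([ 0.57616513, -0.2387888 ,  0.18269643]), [[0.1, -0.0], [-0.0, -0.2], [-0.1, -0.0], [0.6, 0.1], [-0.1, 0.2], [-0.4, -0.1]])
lid (array([ 0.57550811, -0.2400464 ,  0.18843877]), [[0.1, 0.5], [-0.1, -0.3], [0.2, -0.4], [0.2, 0.2], [-0.5, -0.0], [0.2, 0.3]])
tank (array([0.5660035 , 0.20469879, 0.07399245]), [[-0.8, -0.3], [-0.7, 0.3], [0.0, -0.2], [0.1, -0.6], [1.4, 0.5]])
tank (array([0.57071688, 0.20215423, 0.09480365]), [[0.8, 0.3], [-2.1, 1.3], [1.3, -0.9], [-0.5, 0.3], [0.7, -1.7]])
tank (array([0.56874693, 0.20171145, 0.0849139 ]), [[-0.7, 0.6], [0.2, 0.9], [0.3, 0.2], [0.3, 0.4], [2.2, 1.1], [0.3, 0.2], [-3.0, 1.4], [0.8, -0.5], [-1.4, 0.3], [0.2, -1.3]])
strip edge scene/side
[ 1.1 43.4]
[  6.4 -43.3]
[ 2.  22.1]
[  5.7 -34.7]
ledge top edge scene
[-55.9  65.3]
[-52.7 -64.5]
```

Grey lid confirmed in the crop (lip toward lower-left, handle at about (210,110)). Fit residuals are under 1 px. The tank fit is rougher, so I look at it from the wrist before fetching the lid.

>>> arm_command(rows=[[0.045,0.007,0.02,0,0,0],[0.09,0.014,0.04,0,0,0],[0.13,0.02,0.065,0,0,0],[0.13,0.02,0.065,0,0,0],[0.13,0.02,0.065,0,0,0],[0.13,0.02,0.065,0,0,0]])

```text
t: 0.75
tcp_pos: [0.5704, 0.1292, 0.1413]
tcp_rot: [0.707, 0.707, 0.0, 0.001]
wrist_force: [-0.5, -0.2, 0.3]
finger_gap: 0.094
```

```bash
python3 - <<'E'
from h import *
f=grab('wrist','wrist1')
im=f['color'][0:300,60:460]; cv2.imwrite('pics/e.png',cv2.resize(im,(800,600),interpolation=cv2.INTER_CUBIC))
print(r.get_obs()['tcp_pos'],f['position'],f['orientation'])
E
```

```text
[0.57066183 0.12889532 0.14171157] [0.56989116 0.20901908 0.32116201] [-1.38544360e-01  1.41514137e-04 -1.26876885e-03  9.90355406e-01]
```

View pics/e.png

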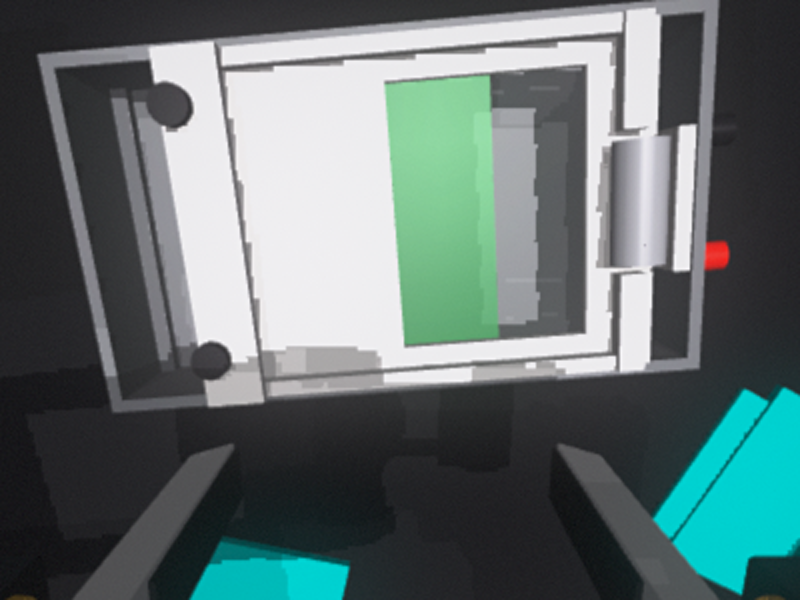

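```bash
python3 - <<'E'
from fit import *
W=ld('wrist1'); T=[[-.125,-.07,.06],[.125,-.07,.06],[.125,.07,.06],[-.125,.07,.06],[-.125,-.07,0],[.125,-.07,0]]
w=up([[40,55],[718,2],[700,366],[113,411]],60,0,2)
t,res=fit(T,[(W,[3,2,1,0],w)],[.57,.2,.08]); print(t,res)
np.save('tank.npy',t)
c,s=np.cos(t[2]),np.sin(t[2])
def it(px,z,n):
    for u,v in up(px,60,0,2):
        d=atz(W,u,v,z)[:2]-t[:2]; print(n,(1e3*np.array([c*d[0]+s*d[1],-s*d[0]+c*d[1]])).round(1))
it([[215,45],[263,402]],.082,'ledge top');it([[386,82],[405,346]],.066,'strip');it([[624,10],[624,128],[620,275],[619,372]],.076,'wall top')
it([[232,72],[265,378]],.066,'ledge vis deck'); it([[220,50],[614,40],[268,382],[615,360]],.074,'side wall');it([[611,200],[611,140],[608,266]],.0775,'roller')
E
```

```text
[0.5680397  0.20010709 0.07222401] [[-0.1, -0.1], [0.6, -1.9], [-1.0, 2.1], [0.3, 0.6]]
ledge top [-54.5  63.4]
ledge top [-55.  -63.6]
strip [ 2.2 50.2]
strip [  2.2 -48.9]
wall top [85.2 65.1]
wall top [86.1 27.2]
wall top [ 85.8 -25.2]
wall top [ 86.2 -63.6]
ledge vis deck [-53.5  57.8]
ledge vis deck [-56.6 -58.2]
side wall [-54.9  63.5]
side wall [82.6 56.4]
side wall [-53.8 -57.8]
side wall [ 85.2 -59.1]
roller [81.4  2.7]
roller [81.  23.4]
roller [ 80.7 -21.3]
```

The view shows the frame clearly: ledge edge (215,45)-(263,402), strip edge x≈395, roller left edge x≈610. Measured in the tank frame: ledge lip −54.7, wall +85.8, back stop ≈ −66.7 mm, which is a shift of about +10 mm. Next a close look at the lid from the wrist.

>>> arm_command(rows=[[-0.045,0.0,0.0,0,0,0],[-0.09,0,0,0,0,-2],[-0.135,0,0,0,0,-4],[-0.18,0,0,0,0,-6],[-0.225,0.0,0,0,0,-8],[-0.27,0.002,0,0,0,-10.6],[-0.315,0.004,0,0,0,-10.6],[-0.36,0.006,0,0,0,-10.6],[-0.4,0.006,0.01,0,0,-10.6],[-0.44,0.006,0.02,0,0,-10.6]])

```text
t: 1.8
tcp_pos: [0.5756, -0.3139, 0.1225]
tcp_rot: [0.64, 0.769, 0.0, 0.002]
wrist_force: [-0.3, 1.4, 0.2]
finger_gap: 0.0939
```

>>> arm_command(rows=[[0,0,0,0,0,0],[0,0,0,0,0,0],[0,0,0,0,0,0]])

```text
t: 2.1
tcp_pos: [0.5761, -0.31, 0.1218]
tcp_rot: [0.639, 0.769, 0.0, 0.001]
wrist_force: [-0.5, 0.1, 0.5]
finger_gap: 0.0941
```

```bash
python3 - <<'E'
from h import *
f=grab('wrist','wrist2')
im=f['color'][0:300,60:460]; cv2.imwrite('pics/f.png',cv2.resize(im,(800,600),interpolation=cv2.INTER_CUBIC))
o=r.get_obs();print(o['tcp_pos'],R.from_quat(o['tcp_rot']).as_matrix().round(4),o['qpos'])
E
```

```text
[ 0.57636336 -0.30944099  0.12189362] [[-1.846e-01  9.828e-01  1.900e-03]
 [ 9.828e-01  1.846e-01 -6.000e-04]
 [-1.000e-03  1.700e-03 -1.000e+00]] [-5.79604929e-01  3.44521603e-01  1.23025298e+00  4.78060669e-04
  1.56491756e+00 -7.65224091e-01]
```

View pics/f.png

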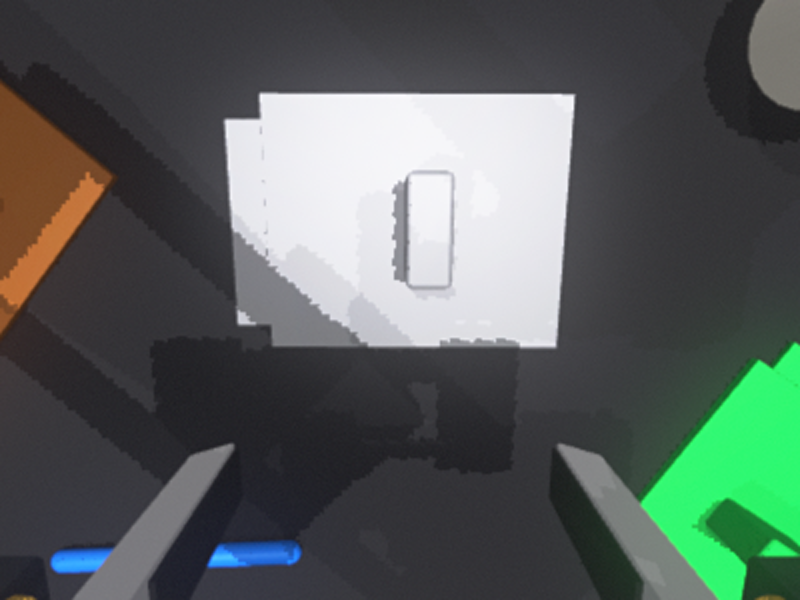

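```bash
python3 - <<'E'
from fit import *
W=ld('wrist2'); h=.006
M=[[.063,.055,h],[.063,-.055,h],[-.071,-.055,h],[-.071,.055,h],[-.087,-.045,.004],[-.087,.045,.004],]
w=up([[575,94],[557,347],[271,347],[260,94],[238,325],[224,120]],60,0,2)
t,res=fit(M,[(W,[0,1,2,3,4,5],w)],[.576,-.24,.186]);print(t,res)
print('beaker',atz(W,*up([[800,70]],60,0,2)[0],.09))
o=r.get_obs();Rt=R.from_quat(o['tcp_rot'])
print(Rt.inv().apply(np.array([t[0],t[1],.012])-o['tcp_pos']), np.degrees(t[2]-np.arctan2(.1846,.9828)))
E
```

```text
[ 0.57593901 -0.24083155  0.18137716] [[-0.6, 0.3], [-0.7, -0.2], [0.9, -0.3], [-0.2, 0.1], [0.3, -0.2], [0.4, -0.1]]
beaker [ 0.67435212 -0.17220529  0.09      ]
[0.06761599 0.01205802 0.10984865] -0.24581202013193365
```

>>> arm_command(rows=[[0.035,0.006,0.0,0,0,0],[0.068,0.012,0.01,0,0,0],[0.068,0.012,0.04,0,0,0],[0.068,0.012,0.07,0,0,0],[0.068,0.012,0.095,0,0,0],[0.068,0.012,0.11,0,0,0],[0.068,0.012,0.11,0,0,0],[0.068,0.012,0.11,0,0,0]])

```text
t: 2.95
tcp_pos: [0.5761, -0.2408, 0.0117]
tcp_rot: [0.638, 0.77, 0.0, 0.001]
wrist_force: [-0.3, 0.4, 1.5]
finger_gap: 0.0939
```

>>> arm_command(rows=[[0,0,0,0,0,0],[0,0,0,0,0,0],[0,0,0,0,0,0],[0,0,0,0,0,0],[0,0,0,0,0,0],[0,0,0,0,0,0],[0,0,0,0,0,0],[0,0,0,0,0,0]], gripper=1, newtons=40)

```text
t: 3.75
tcp_pos: [0.5753, -0.241, 0.0104]
tcp_rot: [0.639, 0.769, 0.0, -0.0]
wrist_force: [0.8, -0.6, -0.4]
finger_gap: 0.033
```

>>> arm_command(rows=[[0,0,0,0,0,0],[0,0,0,0,0,0],[0,0,0,0,0,0],[0,0,0,0,0,0],[0,0,0,0,0,0]])

```text
t: 4.25
tcp_pos: [0.5754, -0.2409, 0.0105]
tcp_rot: [0.639, 0.769, 0.0, 0.0]
wrist_force: [0.3, 0.4, -1.4]
finger_gap: 0.0176
```

>>> arm_command(rows=[[0,0,-0.01,0,0,0],[0,0,-0.04,0,0,0],[0,0,-0.08,0,0,0],[0,0,-0.12,0,0,0],[0,0,-0.16,0,0,0],[0,0,-0.17,0,0,0],[0,0,-0.17,0,0,0]])

```text
t: 4.95
tcp_pos: [0.5762, -0.2415, 0.1829]
tcp_rot: [0.639, 0.769, 0.0, 0.002]
wrist_force: [-0.2, -0.2, -2.4]
finger_gap: 0.0177
```

```bash
cat > plan.py <<'E'
from h import *
import sys
# target: tip position in tank frame (mm), height above deck, tilt deg -> move from commanded pose; held lid: TCP relative to lid fixed by the grasp
T=np.load('tank.npy')
DZ=.0105   # TCP height above lid underside
def target(tip,z,th,y=0,yawoff=0):
    Rt=R.from_euler('z',T[2])*R.from_euler('y',-th,degrees=True)   # lid axes
    p0=np.array([T[0],T[1],.066])+R.from_euler('z',T[2]).apply([tip/1e3,y/1e3,z/1e3])
    p=p0+Rt.apply([.087,0,DZ])
    tool=Rt*R.from_matrix(np.array([[0,1,0],[1,0,0],[0,0,-1.]]))
    return p,tool
def state():
    o=r.get_obs(); p=o['tcp_pos']; q=R.from_quat(o['tcp_rot'])
    L=q*R.from_matrix(np.array([[0,1,0],[1,0,0],[0,0,-1.]]))
    tip=p-L.apply([.087,0,DZ]); t=R.from_euler('z',-T[2]).apply(tip-[T[0],T[1],.066])*1e3
    e=(R.from_euler('z',-T[2])*L).as_euler('zyx',degrees=True)
    Fw=R.from_euler('z',-T[2]).apply(o['wrist_force'])
    print('t %.2f tip %s yaw/tilt/roll %s F(tank) %s M %s gap %.4f'%(o['t'],t.round(2),(e*[1,-1,1]).round(2),Fw.round(1),o['torque'].round(2),o['finger_gap']))
    return p,q
def rel(*a,**k):
    p,q=state(); tp,tq=target(*a,**k)
    print('shift mm',(1e3*q.inv().apply(tp-p)).round(1),'turn deg',np.degrees((q.inv()*tq).as_rotvec()).round(2))
if __name__=='__main__': rel(*map(float,sys.argv[1:]))
E
python3 plan.py -35 40 16
```

```text
t 4.95 tip [-110.14 -450.84  106.05] yaw/tilt/roll [ 6.46  0.23 -0.15] F(tank) [-0.2 -0.1 -2.4] M [ 0.04 -0.05  0.02] gap 0.0177
shift mm [430.5 118.5  41.9] turn deg [-15.76  -0.74   6.44]
```

>>> arm_command(rows=[[0.043,0.012,0,0,0,0],[0.086,0.024,0,0,0,1],[0.129,0.036,0,0,0,2],[0.172,0.047,0,-2,0,3],[0.215,0.059,0,-4,0,4],[0.258,0.071,0,-6,-0.2,5],[0.301,0.083,0,-9,-0.4,6],[0.344,0.095,0,-12,-0.6,6.4],[0.387,0.107,0,-15.8,-0.7,6.4],[0.43,0.118,0.01,-15.8,-0.7,6.4]])

```text
t: 5.95
tcp_pos: [0.6096, 0.2047, 0.1674]
tcp_rot: [0.674, 0.726, 0.1, 0.092]
wrist_force: [0.4, -0.9, -0.7]
finger_gap: 0.0175
```

>>> arm_command(rows=[[0,0,0,0,0,0],[0,0,0,0,0,0],[0,0,0,0,0,0],[0,0,0,0,0,0]])

```text
t: 6.35
tcp_pos: [0.6122, 0.2018, 0.1697]
tcp_rot: [0.675, 0.725, 0.101, 0.092]
wrist_force: [-1.1, -0.9, -1.2]
finger_gap: 0.0178
```

```bash
python3 plan.py -35 12 16; python3 - <<'E'
from h import *
f=grab('wrist','wrist3'); g=grab('side','side3')
a=cv2.resize(f['color'],(400,300)); b=cv2.resize(g['color'][60:240,130:370],(400,300),interpolation=cv2.INTER_CUBIC)
cv2.imwrite('pics/g.png',np.hstack([a,b]))
E
```

```text
t 6.35 tip [-36.69  -1.32  69.99] yaw/tilt/roll [-0.07 15.74  0.13] F(tank) [-1.1 -0.8 -1.2] M [-0.01  0.16  0.01] gap 0.0178
shift mm [  1.4 -14.2  55.9] turn deg [-0.26 -0.12 -0.11]
```

View pics/g.png

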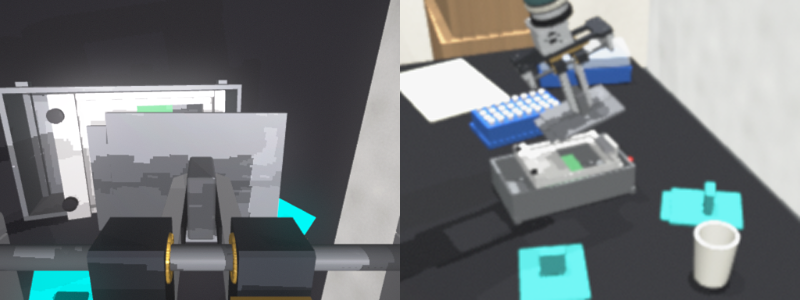

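The lid is held lip-low, tilted about 16°, over the frame. In the left panel the plate's upper corners are at (106,112) and (286,115), and the lip corner at (88,127). I compare these with the prediction.

```bash
python3 - <<'E'
from plan import *
f=ld('wrist3'); o=r.get_obs(); q=R.from_quat(o['tcp_rot'])
L=q*R.from_matrix(np.array([[0,1,0],[1,0,0],[0,0,-1.]]))
M=np.array([[-.071,.055,.006],[.063,.055,.006],[-.087,.045,.004]])-[0,0,DZ]
print(proj(f,o['tcp_pos']+L.apply(M))*.78125)
im=f['color'];cv2.imwrite('pics/i.png',cv2.resize(im[130:290,100:380],(784,448),interpolation=cv2.INTER_CUBIC))
E
```

```text
[[105.81944705 112.73603822]
 [288.15276254 112.52843578]
 [ 87.02205384 125.67432519]]
```

View pics/i.png

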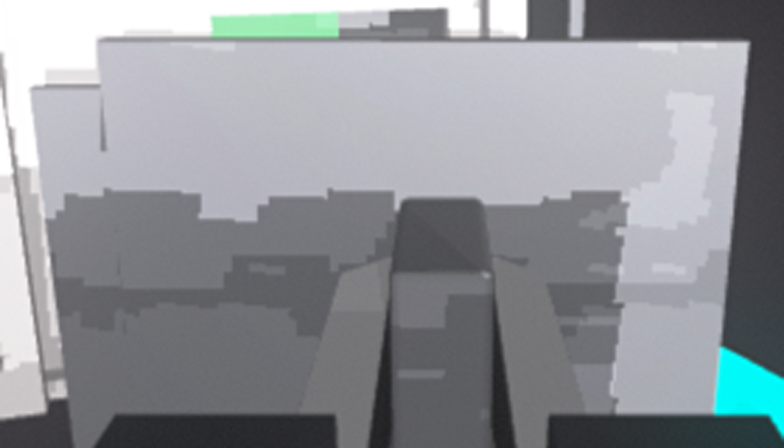

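Predicted and seen corners agree to about 1 px, so there is no slip. Now descending to 12 mm over the deck.

>>> arm_command(rows=[[0.0005,-0.004,0.015,0,0,0],[0.001,-0.008,0.03,0,0,0],[0.0014,-0.012,0.045,-0.2,0,0],[0.0014,-0.0142,0.056,-0.2,0,-0.1],[0.0014,-0.0142,0.056,-0.2,0,-0.1],[0.0014,-0.0142,0.056,-0.2,0,-0.1]])

```text
t: 7.05
tcp_pos: [0.614, 0.2047, 0.1131]
tcp_rot: [0.674, 0.725, 0.103, 0.094]
wrist_force: [-0.5, 0.1, -1.5]
finger_gap: 0.0178
```

```bash
python3 plan.py -45 3 16
```

```text
t 7.05 tip [-34.5    1.24  13.01] yaw/tilt/roll [ 0.11 16.04  0.19] F(tank) [-0.5  0.1 -1.5] M [-0.05  0.17 -0.01] gap 0.0178
shift mm [ -1.3 -12.9   6.8] turn deg [ 0.04 -0.18  0.05]
```

>>> arm_command(rows=[[-0.0007,-0.005,0.002,0,0,0],[-0.0013,-0.01,0.004,0,0,0],[-0.0013,-0.0129,0.0055,0,-0.2,0],[-0.0013,-0.0129,0.0068,0,-0.2,0],[-0.0013,-0.0129,0.0068,0,-0.2,0],[-0.0013,-0.0129,0.0068,0,-0.2,0]])

```text
t: 7.65
tcp_pos: [0.6034, 0.2031, 0.1028]
tcp_rot: [0.674, 0.726, 0.102, 0.095]
wrist_force: [0.2, -0.2, -2.7]
finger_gap: 0.0174
```

```bash
python3 plan.py -45 0 16
```

```text
t 7.65 tip [-45.23   0.32   2.66] yaw/tilt/roll [ 1.000e-01  1.603e+01 -1.000e-02] F(tank) [ 0.2 -0.2 -2.7] M [-0.02  0.27  0.05] gap 0.0174
shift mm [-0.5 -0.5  2.7] turn deg [0.03 0.01 0.1 ]
```

>>> arm_command(rows=[[0,-0.0003,0.001,0,0,0],[0,-0.0003,0.001,0,0,0],[0,-0.0003,0.001,0,0,0]])

```text
t: 7.95
tcp_pos: [0.6033, 0.2031, 0.1016]
tcp_rot: [0.674, 0.726, 0.102, 0.095]
wrist_force: [0.1, 0.4, -1.1]
finger_gap: 0.018
```

>>> arm_command(rows=[[0,-0.0003,0.001,0,0,0],[0,-0.0003,0.001,0,0,0],[0,-0.0003,0.001,0,0,0]])

```text
t: 8.25
tcp_pos: [0.6032, 0.203, 0.1005]
tcp_rot: [0.674, 0.726, 0.102, 0.095]
wrist_force: [0.2, 0.1, -1.6]
finger_gap: 0.0175
```

```bash
python3 plan.py -45 0 16
```

```text
t 8.25 tip [-45.44   0.22   0.42] yaw/tilt/roll [ 9.000e-02  1.601e+01 -1.000e-02] F(tank) [ 0.2  0.1 -1.6] M [-0.03  0.18 -0.01] gap 0.0175
shift mm [-0.4  0.3  0.5] turn deg [0.01 0.01 0.09]
```

>>> arm_command(rows=[[0,-0.0002,0.0007,0,0,0],[0,-0.0002,0.0007,0,0,0],[0,-0.0002,0.0007,0,0,0]])

```text
t: 8.55
tcp_pos: [0.6034, 0.2031, 0.1]
tcp_rot: [0.674, 0.726, 0.102, 0.095]
wrist_force: [-0.3, 0.0, -0.4]
finger_gap: 0.0173
```

```bash
python3 plan.py -45 0 16
```

```text
t 8.55 tip [-45.28   0.25  -0.12] yaw/tilt/roll [ 9.000e-02  1.603e+01 -1.000e-02] F(tank) [-0.3  0.1 -0.4] M [-0.03  0.15 -0.03] gap 0.0173
shift mm [-0.4  0.3  0. ] turn deg [0.03 0.01 0.1 ]
```

>>> arm_command(rows=[[0,-0.0002,0.0007,0,0,0],[0,-0.0002,0.0007,0,0,0],[0,-0.0002,0.0007,0,0,0]])

```text
t: 8.85
tcp_pos: [0.6035, 0.2031, 0.0999]
tcp_rot: [0.674, 0.726, 0.102, 0.095]
wrist_force: [-0.6, -0.4, 3.1]
finger_gap: 0.0177
```

```bash
python3 plan.py -45 0 16
```

```text
t 8.85 tip [-45.15   0.29  -0.25] yaw/tilt/roll [ 0.09 16.06 -0.  ] F(tank) [-0.6 -0.4  3.1] M [-0.12  0.61 -0.01] gap 0.0177
shift mm [-0.4  0.2 -0.1] turn deg [0.06 0.   0.09]
```

Deck felt at the predicted height, and the arm's stiffness is about 7 N/mm. Raising 1.4 mm and sliding into the slot.

>>> arm_command(rows=[[0,0.0004,-0.0014,0,0,0],[0,-0.0036,-0.0025,0,0,0],[0,-0.0076,-0.0036,0,0,0],[0,-0.0116,-0.0048,0,0,0],[0,-0.015,-0.0058,0,0,0],[0,-0.015,-0.0058,0,0,0],[0,-0.015,-0.0058,0,0,0]])

```text
t: 9.55
tcp_pos: [0.5871, 0.2019, 0.1005]
tcp_rot: [0.674, 0.726, 0.102, 0.095]
wrist_force: [-0.0, -0.4, -1.8]
finger_gap: 0.0177
```

```bash
python3 plan.py -65 1 16
```

```text
t 9.55 tip [-61.57   0.23   0.42] yaw/tilt/roll [ 1.000e-01  1.601e+01 -1.000e-02] F(tank) [-0.  -0.3 -1.8] M [ 0.03  0.2  -0.01] gap 0.0177
shift mm [-0.4 -3.1 -1.5] turn deg [0.01 0.01 0.1 ]
```

>>> arm_command(rows=[[0,-0.001,-0.0004,0,0,0],[0,-0.002,-0.0008,0,0,0],[0,-0.002,-0.0008,0,0,0]])

```text
t: 9.85
tcp_pos: [0.5851, 0.2017, 0.1008]
tcp_rot: [0.674, 0.726, 0.102, 0.095]
wrist_force: [0.6, 0.7, -1.9]
finger_gap: 0.018
```

>>> arm_command(rows=[[0,-0.0007,-0.0002,0,0,0],[0,-0.0007,-0.0002,0,0,0],[0,-0.0007,-0.0002,0,0,0]])

```text
t: 10.15
tcp_pos: [0.5844, 0.2016, 0.1008]
tcp_rot: [0.674, 0.726, 0.102, 0.095]
wrist_force: [0.9, 0.4, -2.2]
finger_gap: 0.018
```

>>> arm_command(rows=[[0,-0.0006,-0.0002,0,0,0],[0,-0.0006,-0.0002,0,0,0],[0,-0.0006,-0.0002,0,0,0]])

```text
t: 10.45
tcp_pos: [0.5839, 0.2016, 0.1009]
tcp_rot: [0.674, 0.726, 0.102, 0.095]
wrist_force: [0.1, -0.1, -1.6]
finger_gap: 0.0175
```

```bash
python3 plan.py -65 1 16
```

```text
t 10.45 tip [-64.83   0.24   0.76] yaw/tilt/roll [ 1.000e-01  1.603e+01 -1.000e-02] F(tank) [ 0.1 -0.1 -1.6] M [-0.    0.09  0.02] gap 0.0175
shift mm [-0.4 -0.1 -0.2] turn deg [0.03 0.01 0.1 ]
```

>>> arm_command(rows=[[0,-0.0005,-0.0001,0,0,0],[0,-0.0005,-0.0001,0,0,0],[0,-0.0005,-0.0001,0,0,0]])

```text
t: 10.75
tcp_pos: [0.5837, 0.2017, 0.101]
tcp_rot: [0.674, 0.726, 0.102, 0.095]
wrist_force: [2.6, -0.1, -3.1]
finger_gap: 0.0177
```

>>> arm_command(rows=[[0,-0.0005,-0.0001,0,0,0],[0,-0.0005,-0.0001,0,0,0],[0,-0.0005,-0.0001,0,0,0]])

```text
t: 11.05
tcp_pos: [0.5836, 0.2017, 0.1012]
tcp_rot: [0.674, 0.725, 0.103, 0.096]
wrist_force: [5.1, 0.7, -3.6]
finger_gap: 0.0176
```

```bash
python3 plan.py -65 1 16
```

```text
t 11.05 tip [-65.02   0.29   0.89] yaw/tilt/roll [1.000e-01 1.613e+01 1.000e-02] F(tank) [ 5.1  0.3 -3.6] M [ 0.18 -0.84  0.1 ] gap 0.0176
shift mm [-0.4  0.1  0.1] turn deg [ 0.13 -0.01  0.1 ]
```

The lip meets the back stop at 5 N (tip −65.0 mm). Easing off to a light touch and starting the swing.

>>> arm_command(rows=[[0,0.0006,0.0002,0,0,0],[0,0.0006,0.0002,0,0,0],[0,0.0006,0.0002,0,0,0]])

```text
t: 11.35
tcp_pos: [0.5837, 0.2017, 0.101]
tcp_rot: [0.674, 0.726, 0.102, 0.095]
wrist_force: [4.2, 0.7, -3.5]
finger_gap: 0.0175
```

```bash
for th in 14 12 10 9; do python3 plan.py -65 0.5 $th; done
```

```text
t 11.35 tip [-65.01   0.27   0.81] yaw/tilt/roll [ 0.09 16.05 -0.  ] F(tank) [ 4.2  0.4 -3.5] M [ 0.17 -0.7   0.11] gap 0.0175
shift mm [-0.4  0.2  3.4] turn deg [2.05 0.   0.09]
t 11.35 tip [-65.01   0.27   0.81] yaw/tilt/roll [ 0.09 16.05 -0.  ] F(tank) [ 4.2  0.4 -3.5] M [ 0.17 -0.7   0.11] gap 0.0175
shift mm [-0.4  0.4  6.5] turn deg [4.05 0.   0.09]
t 11.35 tip [-65.01   0.27   0.81] yaw/tilt/roll [ 0.09 16.05 -0.  ] F(tank) [ 4.2  0.4 -3.5] M [ 0.17 -0.7   0.11] gap 0.0175
shift mm [-0.4  0.5  9.5] turn deg [6.05 0.01 0.09]
t 11.35 tip [-65.01   0.27   0.81] yaw/tilt/roll [ 0.09 16.05 -0.  ] F(tank) [ 4.2  0.4 -3.5] M [ 0.17 -0.7   0.11] gap 0.0175
shift mm [-0.4  0.6 11.1] turn deg [7.05 0.01 0.09]
```

>>> arm_command(rows=[[0,0.0004,0.0015,1,0,0],[-0.0002,0.0005,0.0034,2,0,0],[-0.0003,0.0006,0.005,3,0,0],[-0.0004,0.0007,0.0065,4,0,0],[-0.0004,0.0007,0.0065,4,0,0],[-0.0004,0.0007,0.0065,4,0,0]])

```text
t: 11.95
tcp_pos: [0.5858, 0.2013, 0.0943]
tcp_rot: [0.677, 0.729, 0.076, 0.071]
wrist_force: [2.1, 0.0, -0.6]
finger_gap: 0.0177
```

```bash
for th in 10 8 6; do python3 plan.py -65.3 0.5 $th; done
```

```text
t 11.95 tip [-6.518e+01 -2.800e-01 -2.000e-02] yaw/tilt/roll [ 0.08 11.95 -0.03] F(tank) [ 2.1 -0.1 -0.6] M [ 0.08 -0.3   0.08] gap 0.0177
shift mm [0.1 0.3 2.4] turn deg [1.95 0.03 0.09]
t 11.95 tip [-6.518e+01 -2.800e-01 -2.000e-02] yaw/tilt/roll [ 0.08 11.95 -0.03] F(tank) [ 2.1 -0.1 -0.6] M [ 0.08 -0.3   0.08] gap 0.0177
shift mm [0.1 0.5 5.5] turn deg [3.95 0.03 0.09]
t 11.95 tip [-6.518e+01 -2.800e-01 -2.000e-02] yaw/tilt/roll [ 0.08 11.95 -0.03] F(tank) [ 2.1 -0.1 -0.6] M [ 0.08 -0.3   0.08] gap 0.0177
shift mm [0.1 0.6 8.5] turn deg [5.95 0.03 0.09]
```

>>> arm_command(rows=[[0,0.0003,0.0012,1,0,0],[0,0.0003,0.0025,2,0,0],[0,0.0004,0.004,3,0,0],[0,0.0005,0.0055,4,0,0],[0,0.0005,0.0055,4,0,0]])

```text
t: 12.45
tcp_pos: [0.5873, 0.2013, 0.0888]
tcp_rot: [0.679, 0.731, 0.05, 0.047]
wrist_force: [0.5, 0.2, -2.9]
finger_gap: 0.018
```

```bash
for th in 7 6 5 4; do python3 plan.py -65.5 0.4 $th; done
```

```text
t 12.45 tip [-65.4   -0.3    0.44] yaw/tilt/roll [ 0.06  7.87 -0.04] F(tank) [ 0.6  0.2 -2.9] M [ 0.06 -0.24  0.07] gap 0.0180
shift mm [0.2 0.  1.3] turn deg [0.87 0.04 0.07]
t 12.45 tip [-65.4   -0.3    0.44] yaw/tilt/roll [ 0.06  7.87 -0.04] F(tank) [ 0.6  0.2 -2.9] M [ 0.06 -0.24  0.07] gap 0.0180
shift mm [0.2 0.2 2.9] turn deg [1.87 0.04 0.07]
t 12.45 tip [-65.4   -0.3    0.44] yaw/tilt/roll [ 0.06  7.87 -0.04] F(tank) [ 0.6  0.2 -2.9] M [ 0.06 -0.24  0.07] gap 0.0180
shift mm [0.2 0.3 4.4] turn deg [2.87 0.04 0.07]
t 12.45 tip [-65.4   -0.3    0.44] yaw/tilt/roll [ 0.06  7.87 -0.04] F(tank) [ 0.6  0.2 -2.9] M [ 0.06 -0.24  0.07] gap 0.0180
shift mm [0.2 0.4 5.9] turn deg [3.87 0.04 0.07]
```

>>> arm_command(rows=[[0,0.0,0.0007,0.5,0,0],[0,0.0,0.0014,0.9,0,0],[0.0001,0.0001,0.0022,1.4,0,0],[0.0002,0.0002,0.0029,1.9,0,0],[0.0002,0.0002,0.0029,1.9,0,0]])

```text
t: 12.95
tcp_pos: [0.5878, 0.2016, 0.0864]
tcp_rot: [0.68, 0.732, 0.038, 0.036]
wrist_force: [0.7, -0.2, -2.2]
finger_gap: 0.0177
```

```bash
for th in 5 4 3; do python3 plan.py -65.6 0.4 $th; done
```

```text
t 12.95 tip [-65.56  -0.09   0.83] yaw/tilt/roll [ 0.08  6.03 -0.04] F(tank) [ 0.7 -0.3 -2.2] M [-0.11 -0.04  0.05] gap 0.0177
shift mm [-0.   0.1  2. ] turn deg [1.03 0.04 0.09]
t 12.95 tip [-65.56  -0.09   0.83] yaw/tilt/roll [ 0.08  6.03 -0.04] F(tank) [ 0.7 -0.3 -2.2] M [-0.11 -0.04  0.05] gap 0.0177
shift mm [-0.   0.2  3.5] turn deg [2.03 0.04 0.09]
t 12.95 tip [-65.56  -0.09   0.83] yaw/tilt/roll [ 0.08  6.03 -0.04] F(tank) [ 0.7 -0.3 -2.2] M [-0.11 -0.04  0.05] gap 0.0177
shift mm [-0.   0.3  5. ] turn deg [3.03 0.04 0.09]
```

>>> arm_command(rows=[[0,0.0,0.0008,0.4,0,0],[0,0.0001,0.0016,0.8,0,0],[0,0.0001,0.002,1.0,0,0],[0,0.0001,0.002,1.0,0,0]])

```text
t: 13.35
tcp_pos: [0.5881, 0.2019, 0.0846]
tcp_rot: [0.68, 0.732, 0.032, 0.03]
wrist_force: [-3.1, 0.1, 1.2]
finger_gap: 0.018
```

```bash
for th in 4 3; do python3 plan.py -65.6 0.3 $th; done
```

```text
t 13.35 tip [-65.57   0.18   0.41] yaw/tilt/roll [ 0.09  5.06 -0.01] F(tank) [-3.1  0.3  1.2] M [0.03 0.27 0.03] gap 0.0180
shift mm [-0.3  0.1  1.7] turn deg [1.06 0.01 0.09]
t 13.35 tip [-65.57   0.18   0.41] yaw/tilt/roll [ 0.09  5.06 -0.01] F(tank) [-3.1  0.3  1.2] M [0.03 0.27 0.03] gap 0.0180
shift mm [-0.3  0.3  3.2] turn deg [2.06 0.01 0.09]
```

Roller contact now shows: −3 N in x and about +3.5 N up. I continue the swing.

>>> arm_command(rows=[[0,0.0,0.0008,0.5,0,0],[0,0.0001,0.0017,1.0,0,0],[0,0.0001,0.0017,1.0,0,0]])

```text
t: 13.65
tcp_pos: [0.5884, 0.2018, 0.0823]
tcp_rot: [0.68, 0.732, 0.026, 0.024]
wrist_force: [-1.1, -0.7, 0.9]
finger_gap: 0.0181
```

```bash
for th in 3 2; do python3 plan.py -65.6 0.3 $th; done
```

```text
t 13.65 tip [-65.63   0.13  -0.22] yaw/tilt/roll [ 0.09  4.01 -0.02] F(tank) [-1.1 -0.6  0.9] M [0.07 0.51 0.04] gap 0.0181
shift mm [-0.3  0.2  1. ] turn deg [1.01 0.02 0.09]
t 13.65 tip [-65.63   0.13  -0.22] yaw/tilt/roll [ 0.09  4.01 -0.02] F(tank) [-1.1 -0.6  0.9] M [0.07 0.51 0.04] gap 0.0181
shift mm [-0.3  0.4  2.5] turn deg [2.01 0.02 0.09]
```

>>> arm_command(rows=[[-0.0001,0.0001,0.0006,0.5,0,0],[-0.0002,0.0002,0.0012,1.0,0,0],[-0.0002,0.0002,0.0012,1.0,0,0]])

```text
t: 13.95
tcp_pos: [0.5886, 0.2017, 0.0809]
tcp_rot: [0.68, 0.732, 0.019, 0.018]
wrist_force: [-1.8, 1.4, -1.7]
finger_gap: 0.0179
```

```bash
for th in 2 1; do python3 plan.py -65.6 0 $th; done
```

```text
t 13.95 tip [-65.72  -0.09  -0.11] yaw/tilt/roll [ 0.09  3.   -0.02] F(tank) [-1.7  1.5 -1.7] M [0.13 0.44 0.1 ] gap 0.0179
shift mm [-0.1  0.3  1.4] turn deg [1.   0.02 0.09]
t 13.95 tip [-65.72  -0.09  -0.11] yaw/tilt/roll [ 0.09  3.   -0.02] F(tank) [-1.7  1.5 -1.7] M [0.13 0.44 0.1 ] gap 0.0179
shift mm [-0.1  0.4  2.9] turn deg [2.   0.02 0.09]
```

>>> arm_command(rows=[[0,0.0002,0.0008,0.5,0,0],[0,0.0002,0.0015,1.0,0,0],[0,0.0002,0.0015,1.0,0,0]])

```text
t: 14.25
tcp_pos: [0.589, 0.2014, 0.0797]
tcp_rot: [0.68, 0.733, 0.013, 0.012]
wrist_force: [-3.0, 0.0, -1.1]
finger_gap: 0.0182
```

>>> arm_command(rows=[[0,0.0001,0.0008,0.5,0,0],[0,0.0001,0.0015,1.0,0,0],[0,0.0001,0.0015,1.0,0,0]])

```text
t: 14.55
tcp_pos: [0.5894, 0.2015, 0.0784]
tcp_rot: [0.681, 0.733, 0.007, 0.007]
wrist_force: [-2.9, -0.2, -1.1]
finger_gap: 0.0176
```

```bash
for th in 0 -0.5; do python3 plan.py -65.6 -0.2 $th; done
```

```text
t 14.55 tip [-65.38  -0.29   0.31] yaw/tilt/roll [ 0.08  1.06 -0.04] F(tank) [-2.9  0.  -1.1] M [-0.03  0.49  0.05] gap 0.0176
shift mm [ 0.2 -0.   2.1] turn deg [1.06 0.04 0.08]
t 14.55 tip [-65.38  -0.29   0.31] yaw/tilt/roll [ 0.08  1.06 -0.04] F(tank) [-2.9  0.  -1.1] M [-0.03  0.49  0.05] gap 0.0176
shift mm [0.2 0.  2.9] turn deg [1.56 0.04 0.08]
```

>>> arm_command(rows=[[0.0001,0.0,0.0007,0.4,0,0],[0.0002,0.0,0.0014,0.7,0,0],[0.0002,0.0,0.0021,1.1,0,0],[0.0002,0.0,0.0021,1.1,0,0]])

```text
t: 14.95
tcp_pos: [0.5895, 0.2018, 0.0765]
tcp_rot: [0.681, 0.733, -0.0, 0.0]
wrist_force: [-2.8, -1.1, -1.7]
finger_gap: 0.0177
```

```bash
for th in 0 -0.5; do python3 plan.py -65.6 -0.2 $th; done
```

```text
t 14.95 tip [-6.552e+01 -2.000e-02  6.000e-02] yaw/tilt/roll [ 0.08 -0.02 -0.04] F(tank) [-2.9 -0.9 -1.7] M [-0.    0.53 -0.01] gap 0.0177
shift mm [-0.1 -0.1  0.2] turn deg [-0.02  0.04  0.08]
t 14.95 tip [-6.552e+01 -2.000e-02  6.000e-02] yaw/tilt/roll [ 0.08 -0.02 -0.04] F(tank) [-2.9 -0.9 -1.7] M [-0.    0.53 -0.01] gap 0.0177
shift mm [-0.1  0.   1. ] turn deg [0.48 0.04 0.08]
```

>>> arm_command(rows=[[0,0.0,0.0005,0.2,0,0],[0,0.0,0.001,0.4,0,0],[0,0.0,0.001,0.4,0,0]])

```text
t: 15.25
tcp_pos: [0.5895, 0.2018, 0.0768]
tcp_rot: [0.681, 0.733, -0.003, -0.002]
wrist_force: [-4.1, -1.9, 3.5]
finger_gap: 0.0178
```

```bash
for th in 0 -0.5; do python3 plan.py -65.6 -0.2 $th; done; python3 - <<'E'
from h import *
f=grab('scene','scene4'); g=grab('side','side4')
a=cv2.resize(f['color'][120:225,215:355],(400,300),interpolation=cv2.INTER_CUBIC); b=cv2.resize(g['color'][120:210,170:290],(400,300),interpolation=cv2.INTER_CUBIC)
cv2.imwrite('pics/j.png',np.hstack([a,b]))
E
```

```text
t 15.25 tip [-6.55e+01 -4.00e-02  8.40e-01] yaw/tilt/roll [ 0.09 -0.36 -0.04] F(tank) [-4.3 -1.6  3.5] M [-0.1   0.72 -0.02] gap 0.0178
shift mm [-0.1 -0.2  0.5] turn deg [-0.36  0.04  0.09]
t 15.25 tip [-6.55e+01 -4.00e-02  8.40e-01] yaw/tilt/roll [ 0.09 -0.36 -0.04] F(tank) [-4.3 -1.6  3.5] M [-0.1   0.72 -0.02] gap 0.0178
shift mm [-0.1 -0.1  1.3] turn deg [0.14 0.04 0.09]
```

View pics/j.png

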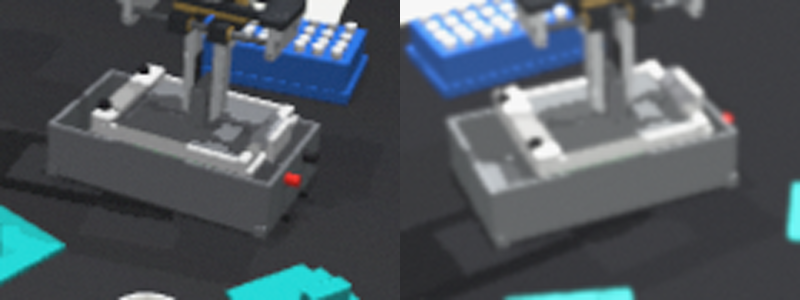

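The lid lies inside the side walls, flat and below the ledge; the handle is at (205,95) in the left panel. The stop felt solid. I relax the press, then open only partly so the fingers stay clear of the roller.

>>> arm_command(rows=[[0,0.0,-0.0006,-0.3,0,0],[0,0.0,-0.0008,-0.4,0,0],[0,0.0,-0.0008,-0.4,0,0]])

```text
t: 15.65
tcp_pos: [0.5896, 0.2018, 0.0765]
tcp_rot: [0.681, 0.733, 0.0, 0.0]
wrist_force: [-2.3, -0.7, 0.7]
finger_gap: 0.0179
```

>>> arm_command(rows=[[0,0,0,0,0,0],[0,0,0,0,0,0],[0,0,0,0,0,0],[0,0,0,0,0,0],[0,0,0,0,0,0],[0,0,0,0,0,0]], gripper=0.6)

```text
t: 16.25
tcp_pos: [0.5896, 0.2019, 0.0764]
tcp_rot: [0.681, 0.733, 0.0, 0.0]
wrist_force: [-0.2, 0.1, 0.2]
finger_gap: 0.0376
```

>>> arm_command(rows=[[0,0,-0.01,0,0,0],[0,0,-0.025,0,0,0],[0,0,-0.045,0,0,0],[0,0,-0.075,0,0,0],[-0.035,0,-0.09,0,0,0],[-0.075,0,-0.09,0,0,0],[-0.075,0,-0.09,0,0,0],[-0.075,0,-0.09,0,0,0]])

```text
t: 17.05
tcp_pos: [0.5954, 0.1266, 0.168]
tcp_rot: [0.681, 0.732, 0.001, 0.001]
wrist_force: [-0.0, 1.0, 0.1]
finger_gap: 0.0377
```

```bash
python3 - <<'E'
from h import *
f=grab('wrist','wrist5'); g=grab('side','side5')
cv2.imwrite('pics/k.png',cv2.resize(f['color'][0:300,60:460],(800,600),interpolation=cv2.INTER_CUBIC))
E
```

```text
(no output)
```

View pics/k.png

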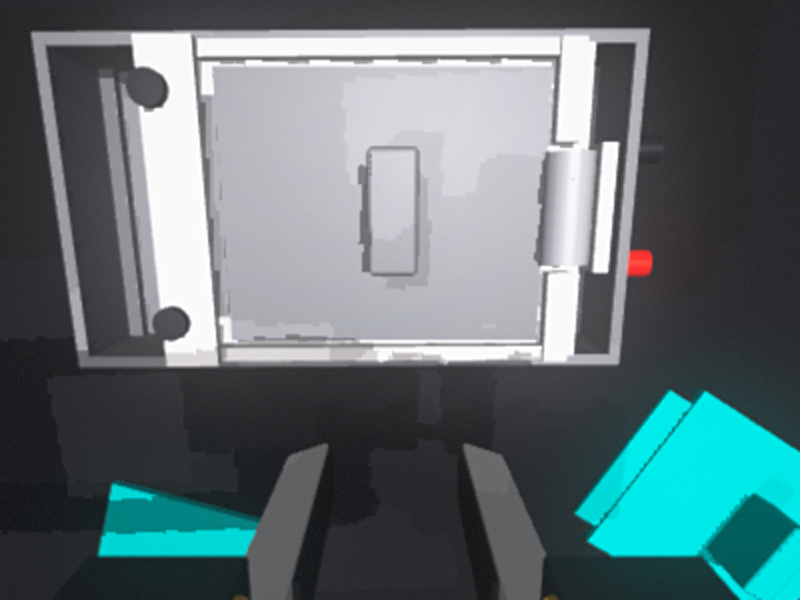

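The lid is flat under the ledge and between the walls, with the roller (545-595, 150-265) over its edge. I check flatness numerically before handing in.

```bash
python3 - <<'E'
from fit import *
W=ld('wrist5');T=np.load('tank.npy')
w=up([[553,66],[539,340],[213,66],[230,343]],60,0,2)
M=np.array([[.134,.055],[.134,-.055],[0,.055],[0,-.055]])
def P(p):
    L=np.c_[M,np.full(4,.006)]; return R.from_euler('zy',[T[2]+p[3],-p[4]]).apply(L)+np.r_[T[0],T[1],.066]+R.from_euler('z',T[2]).apply([p[0],p[1],p[2]])
o=least_squares(lambda p:(proj(W,P(p))-w).ravel(),[-.05,0,0,0,0],x_scale=.01)
print('plate -x edge (mm), y, z over deck',o.x[:3]*1e3,'yaw,tilt deg',np.degrees(o.x[3:]),o.fun.round(1))
a,b=ld('side0')['color'].astype(int),ld('side5')['color'].astype(int)
d=(np.abs(a-b).max(2)>40)
for n,(u,v,s) in dict(beaker=(318,213,22),pen=(279,344,40),rack=(202,132,20)).items(): print(n,d[v-s:v+s,u-s:u+s].mean().round(3))
E
```

```text
plate -x edge (mm), y, z over deck [-49.98342733  -0.19417184   2.91637278] yaw,tilt deg [ 0.04993764 -1.06797554] [ 0.5  0.1 -0.6  0.2 -0.8 -0.   1.  -0.2]
beaker 0.0
pen 0.0
rack 0.191
```

```bash
python3 - <<'E'
from h import *
a,b=ld('scene0')['color'].astype(int),grab('scene','s6')['color'].astype(int)
d=np.abs(a-b).max(2)>40
for n,(u,v,s) in dict(beaker=(266,246,26),pen=(100,295,28),rack=(314,138,22)).items():
    m=d[v-s:v+s,u-s:u+s]; print(n,m.mean().round(3), m[:, s:].mean().round(3))
print(r.get_obs()['t']); job_done()
E
```

```text
beaker 0.0 0.0
pen 0.0 0.0
rack 0.035 0.0
17.2
the job is handed in; nothing more can be done
```

The grey lid is on the gel tank, released and handed in at 17.2 s. I kept it tilted about 16°, slid the lip under the ledge and drew it against the back stop. Then I swung it down past the roller until it lay flat. Force readings, taken at the end of each move, peaked at about 5 N sideways against the stop and about 6 N in the final downward press.

- **Seating:** The last picture shows the lid between the side walls, with the lip under the ledge and the roller over the far edge. The lip tip measures about −66 mm, which is at the back stop.
- **Check that disagreed:** A free fit on that last picture put the lip end about 3 mm high, with a 1° tilt. Height is poorly resolved from a single view. The arm's own pose and the solid stop I felt put the lid on the deck to within about 0.3 mm.
- **Other things on the bench:** The beaker and pen are unchanged in both fixed cameras. The rack area showed some changed pixels, 19% in the side view and 3.5% in the scene view. I put this down to the arm and its shadow moving, because the right half of the rack was unchanged in the scene view.

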